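# Fold down the sprung dish stand and load the dish

### The job

The microscope's sprung dish stand is folded up: push it outward, on the side that faces the microscope and out near its free edge, until it goes over centre and snaps down by itself, then let go of it. Press down lightly on its orange end with the fingers (about 10 N) for a moment to feel that it is firmly on its stop, at no time pushing the stand with more than 15 N, and let go again. Then gently set the lidded culture dish upright in the black ring on the stand and release it, without disturbing the bottle, the flask or the blue slide box.

Things in the scene. Friction and masses are not known exactly. Their poses are not given: they have to be found in the camera images.
- microscope: Compact white bench microscope, fixed. Origin: on the bench, middle of the lower front edge; x runs back along its base (280 x 150 mm), z up. Black stage on the base, top at 75 mm; nothing rises above it between x = 0 and 170 mm; further back a column with a tilted screen, 320 mm high. The stand is at the front end and folds down towards -x.
- hinge (a point): Middle of the stand's hinge axis: 14 mm in front of the microscope's base, 50 mm above the bench. The axis is level, along the microscope's y.
- stand (a joint): Angle of the fold-down stand, from its upper stop. 0: folded up, leaf leaning back 0.12 rad from upright towards the microscope; 1.69: folded down, leaf level; both give or take 0.05 rad, as the hinge's set screw trims the whole hinge differently on each unit. A spring drives it away from dead centre to either stop; dead centre is at about 0.8 to 1.05.
- edge (a point): Middle of the free edge of the stand's aluminium leaf (80 mm wide, 6 mm thick, hinge axis in mid-thickness), on the face with the ring, 120 mm from the hinge axis. The last 28 mm of that face are orange and flat; pushed there the stand takes about 9 N to start, less and less up to dead centre, more in proportion nearer the hinge. Lower stop: stiff rubber, about 7 N per mm at this end.
- nest (a point): Centre of the black ring on the leaf's face, 55 mm from the hinge axis. The ring is 54 mm wide inside, 61 mm outside, and stands 3 mm proud. Axes turn with the leaf: z points to the free edge, x is the normal of the face with the ring (facing the microscope while folded up, on top when folded down). Folded down it is 50 to 56 mm above the bench.
- dish: Lidded culture dish, green with a white lid, 44 mm in diameter, 28 mm high, about 60 g. Origin: centre of the underside; z up. Stands on the bench.
- bottle: Glass bottle with blue cap, 68 mm diameter, 125 mm high, loose; origin under its centre. Leave alone.
- flask: Green conical flask, 74 mm diameter at the foot, 105 mm high, loose; origin under its centre. Leave alone.
- slide_box: Blue slide box, 50 x 85 x 30 mm, loose; origin under its centre. Leave alone.
There are look-alikes about, which are no part of the job. What is meant by the dish is not purple, and is the larger of those in its own colour.

How it is judged (in metres and radians):
On the way, in this order (a step that is already met when the one before it is completed fails the run):
1. the stand has snapped down to its lower stop (joint above 1.6) and nothing of the robot touches it (value of joint stand above 1.6 rad and contact force between each of the fingers, the arm and stand below 0.3 N), for 0.1 s.
2. the fingers press the lowered stand onto its stop with 5 N or more for 0.2 s (value of joint stand above 1.6 rad and contact force between the fingers and stand above 5 N), for 0.2 s.
3. the dish stands in the ring of the lowered stand (value of joint stand above 1.6 rad and distance between dish and nest below 0.007 m and angle between dish's own z axis and vertical below 0.15 rad), for 0.2 s.
At the end, for the whole second after the job is handed in: The stand is down on its lower stop (joint above 1.6 rad), the dish stands upright (within 0.15 rad) and at rest inside the ring, its underside centre within 7 mm of the ring's centre, released (all of step 3 and linear speed of dish below 0.02 m/s and contact force between the fingers and dish below 0.1 N); the robot touches nothing.
It fails at once if the robot pushes the stand with more than 15 N (contact force between any of the fingers, the arm and stand above 15 N).
It fails at once if the dish is banged or pressed on the stand with more than 20 N (contact force between dish and stand above 20 N).
It fails at once if the dish is tipped by more than 0.6 rad (angle between dish's own z axis and vertical above 0.6 rad).
It fails at once if the bottle, the flask or the slide box is moved by more than 20 mm (distance of any of bottle, flask, slide_box from where it was at the start of the episode above 0.02 m).
It also fails if it takes over 72 s, if anything falls off the work surface, if the arm or the gripper's body presses on something with over 40 N, if the wrist force passes 120 N, or if a joint passes its speed limit or range.

### The arm

A 6-joint arm with a two-finger parallel gripper is mounted at the origin on the work surface. World frame = base frame: x ahead of the robot, y to its left, z up, the work surface at z = 0. Lengths are in mm, angles in rad, forces in N, time in s.
With the tool pointing down it reaches from about 400 to 925 mm from the base axis. Payload 12.5 kg.
Tool frame: the origin (TCP) lies at the very end of the fingers, on their centre line; the grasp point (between the pads) lies 19 mm behind it; z points along the fingers, y is the direction in which the jaws open and shut (so a half turn about z gives the same grasp; the last joint's range is limited). The gripper opens to 95 mm and grips with 3 to 60 N. Pads are 20 mm wide; open, the fingers measure 119 mm over their backs; the gripper's body (75 mm by 180 mm) begins 59 mm behind the grasp point.
Start: joints at [-0.106, 0.491, 1.559, -0, 1.092, -0.106], TCP at [625.017, 0.021, 214.661] pointing down, gripper open.
Joint ranges: [-3.1, 3.1], [-0.84, 2.19], [0.05, 2.79], [-1.13, 4.28], [0.06, 2.93], [-2.69, 2.69]. Speed limits (rad/s): [2.22, 2.22, 2.79, 3.14, 3.14, 3.14].

### API

Orientations are given as [roll, pitch, yaw] about the fixed x, y, z axes, in that order (R = Rz(yaw) Ry(pitch) Rx(roll)).
In Python, from cell import env gives the robot as it stands. The module is installed in compiled form; this text tells all that it offers.
- The arm moves only by the tool arm_command, never from a script. Its argument "deltas" is a list that holds one entry, the list of rows, each a list of 5 numbers: the closure, from 0 (fully open) to 1 (shut), then the shift along the world's x, y, z as a fraction of full scale, then the turn about the world's z as a fraction of full scale. In form: [[[grip, dx, dy, dz, twist], ...]]. A call has 1 to 12 rows; each row shifts and turns the pose as measured when the row begins; what a row does not reach is not made up. Full scale, the value 1, is 100 mm for a shift and pi/4 rad for a turn. A row lasts 1/12 s, in which the tool goes at most 41.7 mm and 7.16 degrees, less where a joint would pass 70% of its speed; a pose out of reach is approached as far as the arm can. A call with a number of a shift or a turn outside -1 to 1 is refused whole. A call with a gripper value outside its range is refused whole. The fingers move at their own pace and stop on an object; the grip force is fixed at half the most. Time passes only in rows, so rows that do not move let the fingers close. It gives the time, the measured TCP pose, the force and the opening at its end, in the units of the state.
- env.state(): the state, without advancing time (a new reading comes with each control period).
- env.read_camera(name): name is "scene" or "side" or "wrist"; returns a dict with "frame" (384x512x3 uint8, red, green, blue), "fx", "fy", "cx", "cy" (pixels), "R" (3x3) and "t" (3): a world point X has camera coordinates R X + t; the wrist camera has in their place "tool_from_camera" (4x4, takes a point from camera to tool coordinates, whose origin is the TCP and whose axes are the flange's). Camera axes: x right, y down, z forward; pixel columns grow to the right and rows downward; lengths in mm; the calibration is good to about 2 mm. The wrist camera is an equidistant fisheye: a pixel r from the principal point sees the ray r / f radians off the axis. A picture is of the moment at which its call begins: read the wrist's pose just before it. There is no depth.
- env.job_done(): hands the job in, once; it reports no verdict.
The state is a dict: "t": time; "joints": joint angles; "qvel": joint speeds; "tau": joint torques, N m; "eef_pos": TCP position; "tcp_rot": TCP orientation; "ft_force": force on the tool from outside, world axes, zero at the start; "moment": the same for the moment, N m; "opening": opening from 0.0 (shut) to 1.0 (fully open).
Only numpy, scipy, OpenCV 4.12 (cv2) and the standard library are available. Lean on these libraries where they do the work, as an engineer would, in place of code of your own. Each camera call takes 0.05 s, during which the arm holds its last target.

## Working session

There is one attempt and no reset: what is moved stays moved. The work goes in short steps, Python scripts to look and compute and a tool call to move; the robot and the scene stay as the last step left them, time stands still between calls to the robot, and variables do not carry over. Pictures are saved under pics/ and viewed, and the job is handed in when it is done.

Besides the shell and the picture viewer there is one more tool, called after "Call:" in YAML: its name, and indented under it one key for each argument. arm_command: Moves the arm, as the interface text tells. Its arguments: {"type":"object","properties":{"deltas":{"type":"array","items":{"type":"array","items":{"type":"array","items":{"type":"number","minimum":-1,"maximum":1}}}}},"required":["deltas"]}

```bash
mkdir -p pics
cat > h.py <<'E'
import numpy as np,cv2
from cell import env
def grab(n,tag):
    s=env.state();c=env.read_camera(n);cv2.imwrite(f'pics/{tag}.png',c['frame'][:,:,::-1]);
    np.savez(f'pics/{tag}.npz',**{k:np.array(v) for k,v in c.items()},pos=s['eef_pos'],rot=s['tcp_rot']);return c,s
E
python3 - <<'E'
from h import *
for n in['scene','side','wrist']:
    c,s=grab(n,n+'0')
    print(n,{k:np.round(v,3).tolist() for k,v in c.items() if k!='frame'})
print(s)
E
```

```text
scene {'fx': 385.742, 'fy': 385.742, 'cx': 253.987, 'cy': 195.248, 'R': [[0.448, 0.894, -0.005], [0.561, -0.286, -0.777], [-0.696, 0.345, -0.63]], 't': [-111.373, -284.85, 1245.06]}
side {'fx': 376.926, 'fy': 376.926, 'cx': 252.01, 'cy': 188.617, 'R': [[0.997, -0.08, -0.022], [-0.06, -0.51, -0.858], [0.057, 0.857, -0.513]], 't': [-595.377, 64.148, 1005.62]}
wrist {'fx': 297.319, 'fy': 297.319, 'cx': 254.748, 'cy': 192.456, 'tool_from_camera': [[-0.001, -0.967, -0.254, 71.412], [1.0, -0.0, -0.0, 0.674], [0.0, -0.254, 0.967, -170.795], [0.0, 0.0, 0.0, 1.0]]}
{'t': 0.1, 'joints': array([-1.05593789e-01,  4.91484296e-01,  1.55934160e+00, -7.28608068e-06,
        1.09168665e+00, -1.05613955e-01]), 'qvel': array([-0.0002371 , -0.00291339, -0.00087372, -0.00057998, -0.00126678,
        0.00047631]), 'tau': array([ 2.47082615e-03, -6.13621187e+01, -2.58604574e+01,  6.93451893e-02,
        4.70101309e-02, -2.07912552e-05]), 'eef_pos': array([6.24811694e+02, 4.47952576e-02, 2.14145646e+02]), 'tcp_rot': array([-3.14067721e+00, -9.05459348e-05,  1.57081981e+00]), 'ft_force': array([ 0.62530888, -0.14581458, -0.1953941 ]), 'moment': array([-0.00823614, -0.04766283,  0.00681325]), 'opening': 1.0003549957100482}
```

View pics/scene0.png

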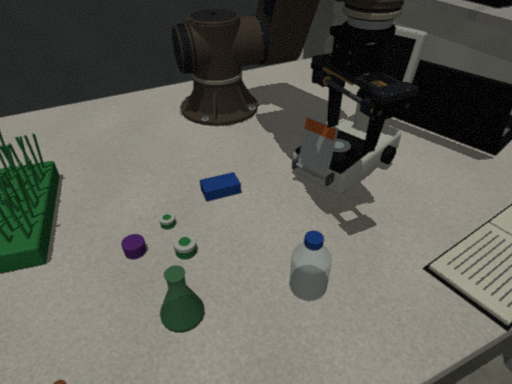

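View pics/side0.png

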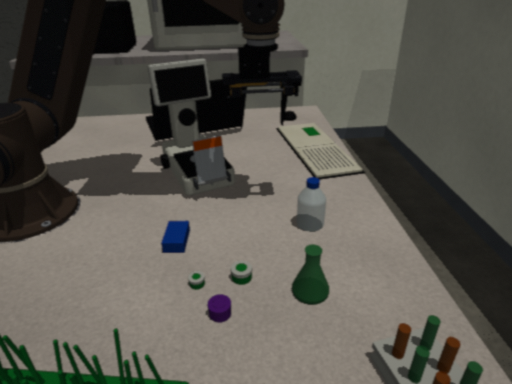

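View pics/wrist0.png

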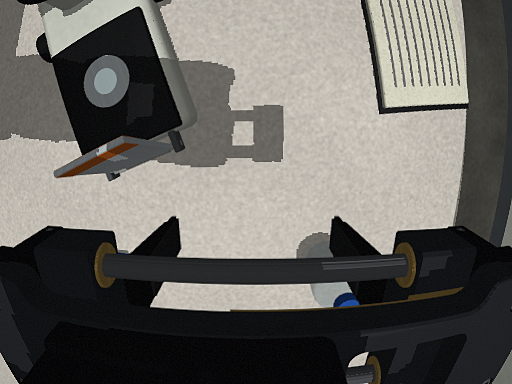

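Candidates in the scene image (side image in brackets):
- green/white at (185,246) [241,272], the larger of the two
- green/white at (167,220) [196,281], smaller
- purple at (133,246) [220,308]

By the description, the dish is the one at (185,246). I'll check it in a crop and measure.

```bash
cat >> h.py <<'E'
from scipy.spatial.transform import Rotation as Ro
class Cam:
    def __init__(s,tag):
        d=np.load(f'pics/{tag}.npz');s.img=d['frame'];s.f=float(d['fx']);s.c=np.array([d['cx'],d['cy']]);s.w='tool_from_camera' in d
        if s.w:
            T=d['tool_from_camera'];Rt=Ro.from_euler('xyz',d['rot']).as_matrix()
            s.Rwc=Rt@T[:3,:3];s.o=d['pos']+Rt@T[:3,3]
        else:
            s.Rwc=d['R'].T;s.o=-d['R'].T@d['t']
    def ray(s,p):
        q=(np.array(p,float)-s.c)/s.f
        if s.w:
            r=np.linalg.norm(q);v=np.r_[q/r*np.sin(r),np.cos(r)] if r>0 else np.array([0,0,1.])
        else: v=np.r_[q,1]
        return s.Rwc@v/np.linalg.norm(v)
    def plane(s,p,z):
        v=s.ray(p);return s.o+v*(z-s.o[2])/v[2]
    def proj(s,X):
        v=s.Rwc.T@(np.array(X,float)-s.o)
        if s.w:
            n=np.linalg.norm(v[:2]);return s.c+s.f*np.arctan2(n,v[2])*v[:2]/n
        return s.c+s.f*v[:2]/v[2]
def tri(*cp):
    A=np.zeros((3,3));b=np.zeros(3)
    for c,p in cp:
        v=c.ray(p);P=np.eye(3)-np.outer(v,v);A+=P;b+=P@c.o
    X=np.linalg.solve(A,b);return X,[np.round(c.proj(X)-p,1).tolist() for c,p in cp]
def crop(tag,x0,y0,x1,y1,k,out):
    im=cv2.imread(f'pics/{tag}.png')[y0:y1,x0:x1];cv2.imwrite(f'pics/{out}.png',cv2.resize(im,None,fx=k,fy=k,interpolation=cv2.INTER_CUBIC))
E
python3 - <<'E'
from h import *
S=Cam('scene0');D=Cam('side0')
crop('scene0',110,170,250,275,5,'c1');crop('side0',150,120,270,220,6,'c2');crop('scene0',270,90,410,195,5,'c3')
crop('wrist0',30,0,210,200,3,'c4')
print('dish',tri((S,(185,246)),(D,(241,272))),S.plane((185,246),14),D.plane((241,272),14))
print('small',tri((S,(167,220)),(D,(196,281))))
print('purple',tri((S,(133,246)),(D,(220,308))))
print('bottlecap',tri((S,(314,240)),(D,(313,183))))
print('flask',S.plane((182,312),15),D.plane((311,290),15))
print('box',S.plane((221,187),15),D.plane((176,237),15))
E
```

```text
dish (array([ 551.13853367, -300.99505162,   16.03419991]), [[0.0, -0.1], [0.1, 0.1]]) [ 549.4161709  -300.73360615   14.        ] [ 551.07700713 -298.57469274   14.        ]
small (array([ 458.82388168, -310.4120548 ,   10.87490452]), [[-0.1, 0.5], [-0.3, -0.4]])
purple (array([ 507.35071572, -391.45573794,   17.29383464]), [[-0.1, 0.2], [-0.1, -0.1]])
bottlecap (array([ 730.81285196, -133.84414604,  118.52288338]), [[-0.0, 0.1], [-0.1, -0.1]])
flask [ 689.8641781  -353.31633681   15.        ] [ 682.68444934 -362.91496705   15.        ]
box [ 409.56182295 -166.02220739   15.        ] [ 406.75491931 -168.16120051   15.        ]
```

View pics/c1.png

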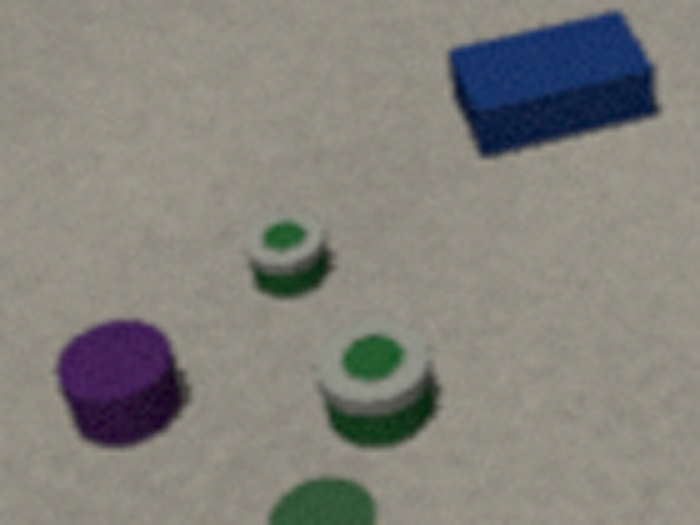

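View pics/c2.png

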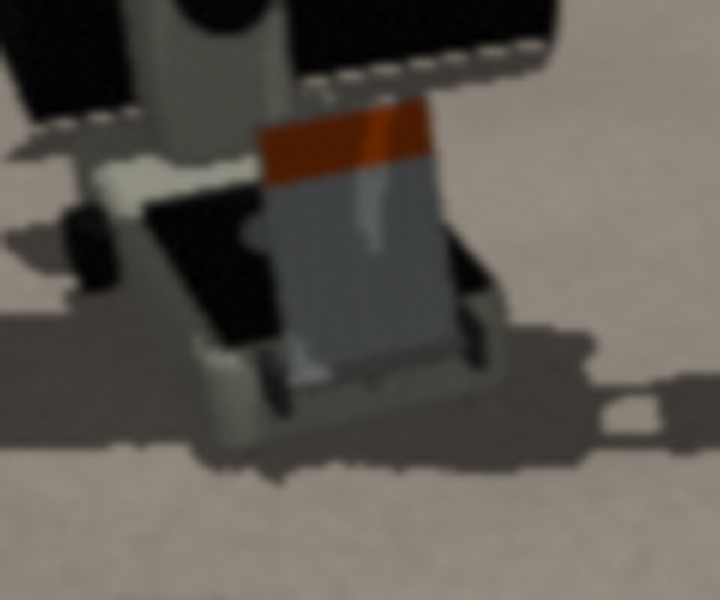

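View pics/c3.png

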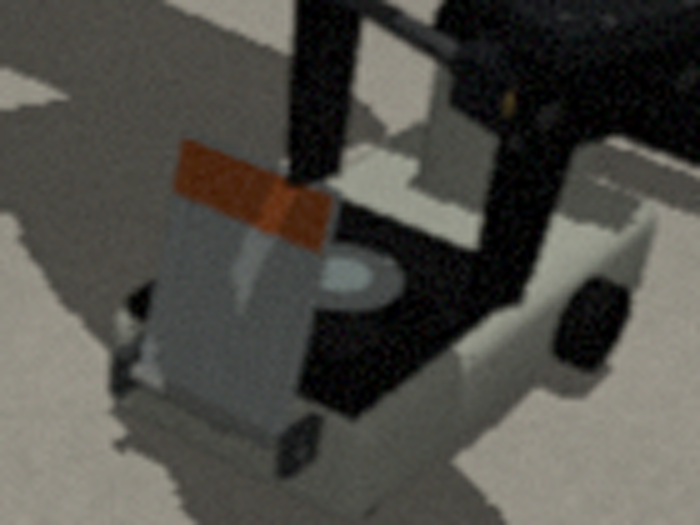

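View pics/c4.png

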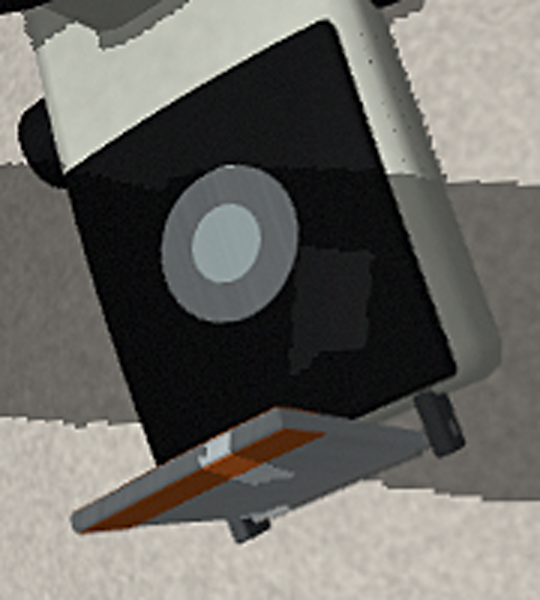

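Run:
```python
from h import *
S=Cam('scene0');D=Cam('side0');W=Cam('wrist0')
f=lambda o,k,p:(o[0]+p[0]/k,o[1]+p[1]/k)
s=lambda p:f((270,90),5,p);d=lambda p:f((150,120),6,p);w=lambda p:f((30,0),3,p)
for n,a,b,c in[('TL',(183,140),(260,130),(82,533)),('TR',(332,195),(427,98),(325,432))]:
    print(n,tri((S,s(a)),(D,d(b)),(W,w(c))),tri((S,s(a)),(D,d(b)))[0])
# lower orange border
for n,a,b in[('BL',(175,190),(268,186)),('BR',(322,250),(432,155)),('leafBL',(138,383),(290,382)),('leafBR',(275,437),(458,345))]:
    print(n,tri((S,s(a)),(D,d(b))))
# stage corners z=75
for c in[(157,462),(455,372),(70,172),(328,20)]: print('stage',W.plane(w(c),75))
```

```text
TL (array([451.7052736 ,  27.28359462, 166.62271923]), [[0.3, -0.6], [-0.1, 0.3], [0.6, 0.3]]) [452.36254978  26.38675247 166.9217342 ]
TR (array([527.95006843,  51.90735874, 167.17187717]), [[0.9, 1.3], [1.6, 0.2], [-8.7, 1.6]]) [523.68763441  52.69217211 167.69066557]
BL (array([453.13900533,  23.85287422, 142.57468457]), [[0.0, -0.1], [0.0, 0.1]])
BR (array([523.99773215,  51.32871121, 141.49253597]), [[-0.1, 0.3], [-0.1, -0.2]])
leafBL (array([455.55962644,  11.32661645,  48.47758461]), [[0.3, -1.3], [0.5, 1.0]])
leafBR (array([530.08021356,  35.05105774,  53.39052242]), [[-0.1, 0.4], [-0.1, -0.3]])
stage [421.61522166  36.92732044  75.        ]
stage [548.18025075  64.58502158  75.        ]
stage [380.34866684 159.89743161  75.        ]
stage [497.93770417 201.98886963  75.        ]
```

The crop confirms the larger green/white dish at scene (185,246), about (551,-300). The stand's leaf top is about (488,41,167), and its fold direction is about (0.325,-0.946). Next I move to behind the leaf with the fingers shut.

Call:
arm_command:
  deltas:
    - [[1,-0.3,0.15,0,0.141],[1,-0.3,0.15,0,0.141],[1,-0.3,0.15,0,0.141],[1,-0.3,0.15,0,0],[1,-0.3,0.15,0,0],[1,0,0,0,0],[1,0,0,0,0]]

```text
t: 0.73
eef_pos: [467.1, 76.6, 211.3]
tcp_rot: [-3.137, -0.001, 1.919]
ft_force: [1.1, -0.5, 0.2]
opening: 0.565
```

Run:
```python
from h import *
print(env.state())
for n in['scene','side','wrist']: grab(n,n+'1')
crop('scene1',250,60,410,195,5,'d1');crop('side1',140,80,280,200,5,'d2')
```

```text
{'t': 0.7333, 'joints': array([ 2.28322065e-02,  2.82071420e-01,  1.91920569e+00,  8.58652721e-05,
        9.44777944e-01, -3.25015275e-01]), 'qvel': array([ 0.02630989, -0.03836782,  0.06085926,  0.00642373,  0.000991  ,
        0.01405565]), 'tau': array([  0.68730762, -44.64852691, -21.29543602,   0.08864327,
         0.17157138,   0.05179083]), 'eef_pos': array([467.06701491,  76.60212691, 211.33500838]), 'tcp_rot': array([-3.13738602e+00, -1.49066968e-03,  1.91859021e+00]), 'ft_force': array([ 1.14694505, -0.54668375,  0.15473213]), 'moment': array([-0.02288154, -0.10406643,  0.02853078]), 'opening': 0.5650657071159182}
```

View pics/d1.png

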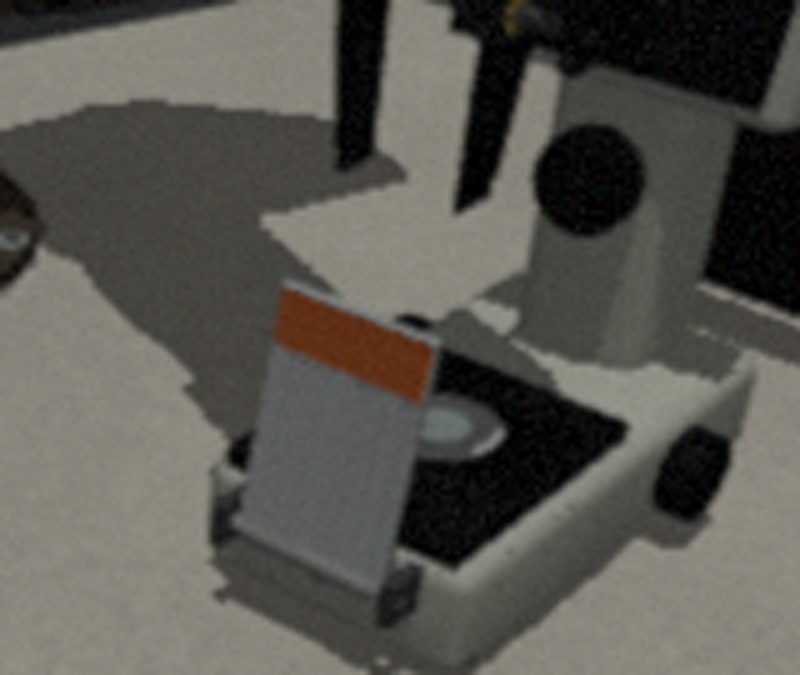

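View pics/d2.png

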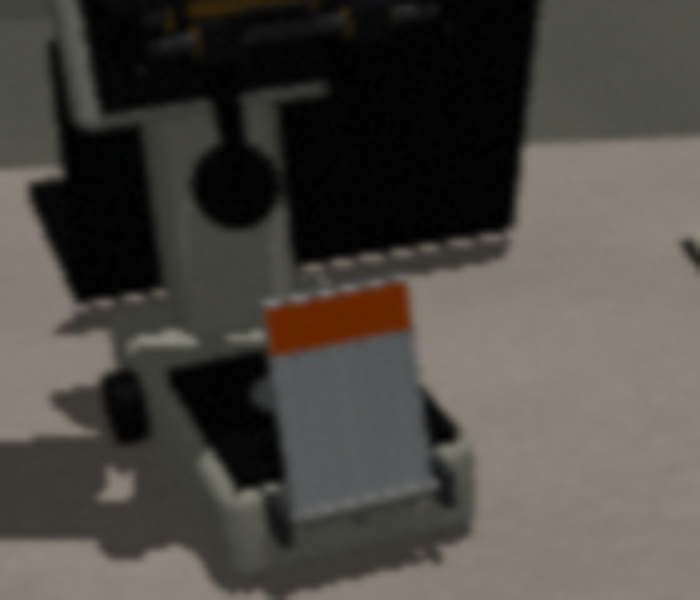

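View pics/wrist1.png

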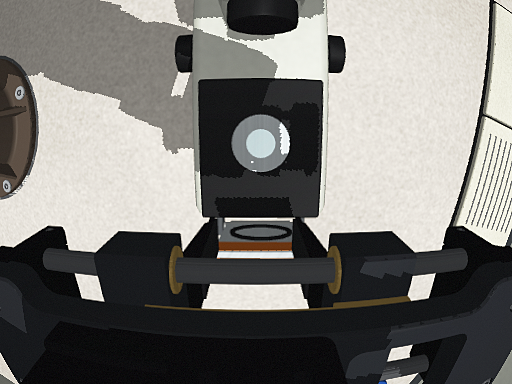

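The scene and side crops show the leaf clear of the fingers. The wrist view is aligned with the stage: columns 200–325, ring at (261,232), orange edge near row 248.

Run:
```python
from h import *
W=Cam('wrist1')
a=W.img.astype(int);m=(a[:,:,0]>a[:,:,1]*1.8)&(a[:,:,0]>90)
ys,xs=np.nonzero(m[225:265,210:310]);ys+=225;xs+=210
for c in (225,240,255,270,285):
    r=ys[xs==c]; print(c,r.min() if len(r) else None,r.max() if len(r) else None, W.plane((c,r.max()+.5),168) if len(r) else'')
print(W.plane((219,250),168),W.plane((296,250),168))
for c in[(199,80),(203,217),(325,80),(320,217)]:print(W.plane(c,75))
S=Cam('scene1');D=Cam('side1')
s=lambda p:(250+p[0]/5,60+p[1]/5);d=lambda p:(140+p[0]/5,80+p[1]/5)
for n,a,b in[('TL',(283,290),(266,308)),('TR',(438,347),(408,285)),('leafBL',(238,520),(292,520)),('leafBR',(385,590),(437,488)),('oBL',(275,342),(275,354)),('oBR',(424,402),(411,330))]: print(n,tri((S,s(a)),(D,d(b))))
crop('wrist1',190,200,330,300,5,'d3')
```

```text
225 242 249 [456.81807217  38.08256083 168.        ]
240 243 249 [468.04396444  42.2964915  168.        ]
255 243 249 [479.23277229  46.40565253 168.        ]
270 243 249 [490.44573534  50.4329358  168.        ]
285 243 249 [501.74436486  54.40015177 168.        ]
[452.43591149  35.93580367 168.        ] [510.29424063  56.87170866 168.        ]
[376.50885277 160.28598596  75.        ]
[426.7127699   21.47474852  75.        ]
[498.50125818 205.09051373  75.        ]
[548.70852739  65.53311685  75.        ]
TL (array([452.06011122,  26.61649046, 166.88166194]), [[0.1, -0.5], [0.2, 0.4]])
TR (array([524.40082941,  55.30673909, 165.49840086]), [[-0.1, 0.4], [-0.1, -0.3]])
leafBL (array([454.4980221 ,  10.91094239,  51.27224367]), [[-0.0, 0.1], [-0.0, -0.1]])
leafBR (array([532.73176815,  38.62071977,  51.54484784]), [[-0.2, 0.6], [-0.2, -0.5]])
oBL (array([454.25743285,  23.23373725, 142.85848976]), [[0.1, -0.3], [0.1, 0.2]])
oBR (array([524.49309239,  52.1360216 , 140.591955  ]), [[-0.1, 0.3], [-0.1, -0.2]])
```

View pics/d3.png

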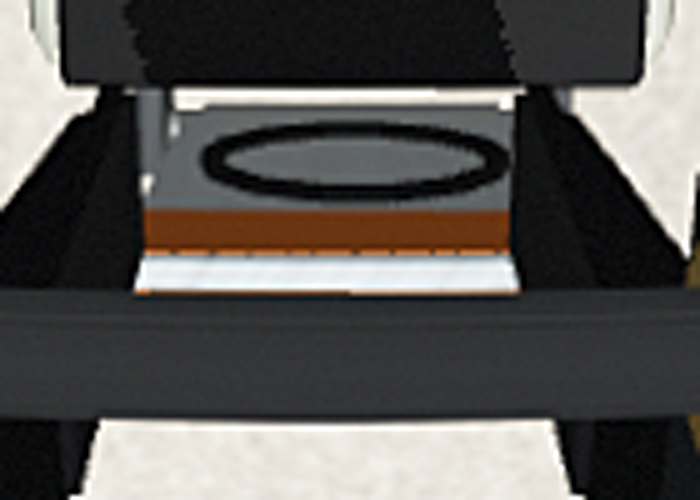

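Call:
arm_command:
  deltas:
    - [[1,0.09,-0.03,0,0],[1,0,0,0,0],[1,0,0,0,0],[1,0,0,-0.15,0],[1,0,0,-0.15,0],[1,0,0,-0.15,0],[1,0,0,-0.14,0],[1,0,0,0,0],[1,0,0,0,0]]

```text
t: 1.63
eef_pos: [483.9, 69.6, 148.7]
tcp_rot: [-3.138, -0.001, 1.912]
ft_force: [0.2, -0.6, -0.4]
opening: 0.006
```

Run:
```python
from h import *
s=env.state();print(s['eef_pos'],s['ft_force'],s['qvel'],s['opening'])
for n in['scene','side','wrist']: grab(n,n+'2')
crop('scene2',280,60,400,160,5,'e1');crop('side2',160,80,280,180,5,'e2')
crop('wrist2',180,190,340,300,5,'e3')
```

```text
[483.86606786  69.56538397 148.70696438] [ 0.22956059 -0.59975334 -0.42262822] [-0.00724853  0.02776796  0.00584187 -0.00217781 -0.01010945  0.00018208] 0.006205975263766953
```

View pics/e1.png

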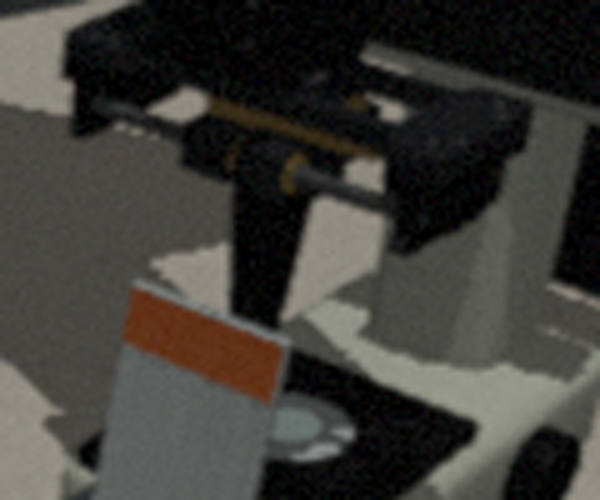

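View pics/e3.png

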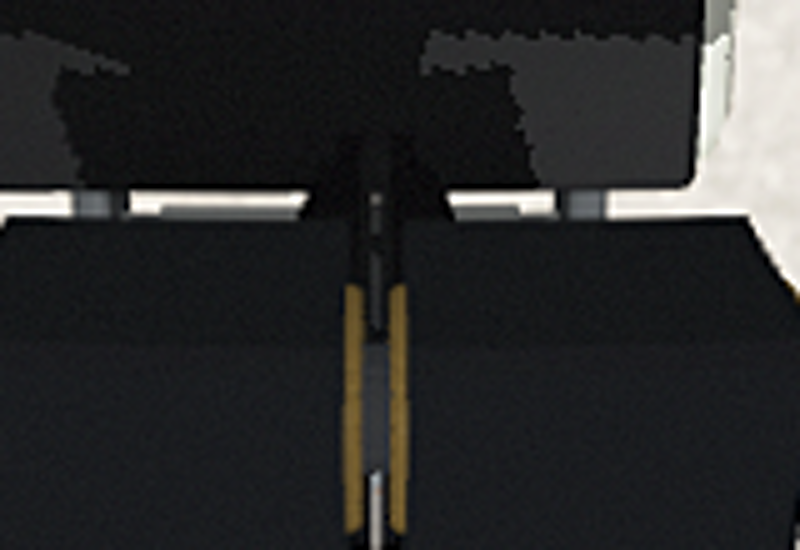

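Call:
arm_command:
  deltas:
    - [[1,0.008,-0.024,0,0],[1,0.008,-0.024,0,0],[1,0.008,-0.024,0,0],[1,0,0,0,0]]

```text
t: 2.12
eef_pos: [487.6, 61.8, 151.7]
tcp_rot: [3.14, 0.001, 1.913]
ft_force: [-0.1, 1.2, -0.2]
opening: 0.002
```

Call:
arm_command:
  deltas:
    - [[1,0.006,-0.017,0,0],[1,0.006,-0.017,0,0],[1,0,0,0,0]]

```text
t: 2.37
eef_pos: [488.4, 58.9, 152.2]
tcp_rot: [3.14, -0.001, 1.911]
ft_force: [-1.5, 6.4, 0.2]
opening: 0.005
```

Call:
arm_command:
  deltas:
    - [[1,0.007,-0.02,0,0],[1,0.007,-0.02,0,0],[1,0.007,-0.02,0,0]]

```text
t: 2.62
eef_pos: [489.8, 55.1, 152.8]
tcp_rot: [3.139, -0.006, 1.91]
ft_force: [-1.0, 8.5, 3.8]
opening: 0.007
```

Call:
arm_command:
  deltas:
    - [[1,0.007,-0.02,-0.002,0],[1,0.007,-0.02,-0.002,0],[1,0.007,-0.02,-0.002,0]]

```text
t: 2.87
eef_pos: [491.6, 51.2, 153.3]
tcp_rot: [3.138, -0.009, 1.91]
ft_force: [-3.2, 8.0, 6.0]
opening: 0.004
```

Call:
arm_command:
  deltas:
    - [[1,0.008,-0.02,0,0],[1,0.008,-0.02,0,0],[1,0.008,-0.02,0,0]]

```text
t: 3.12
eef_pos: [492.8, 47.2, 153.9]
tcp_rot: [3.138, -0.014, 1.909]
ft_force: [-2.8, 7.5, 2.3]
opening: 0.009
```

Call:
arm_command:
  deltas:
    - [[1,0.009,-0.024,-0.002,0],[1,0.009,-0.024,-0.002,0],[1,0.009,-0.024,-0.002,0],[1,0.009,-0.024,-0.002,0]]

```text
t: 3.45
eef_pos: [495.5, 40.2, 154.3]
tcp_rot: [3.138, -0.019, 1.909]
ft_force: [-3.1, 7.5, 3.8]
opening: 0.005
```

Call:
arm_command:
  deltas:
    - [[1,0.01,-0.026,-0.004,0],[1,0.01,-0.026,-0.004,0],[1,0.01,-0.026,-0.004,0],[1,0.01,-0.026,-0.004,0],[1,0.01,-0.026,-0.004,0]]

```text
t: 3.87
eef_pos: [499.0, 30.5, 153.9]
tcp_rot: [3.138, -0.027, 1.908]
ft_force: [-2.2, 7.0, 3.6]
opening: 0.001
```

Call:
arm_command:
  deltas:
    - [[1,0.011,-0.028,-0.005,0],[1,0.011,-0.028,-0.005,0],[1,0.011,-0.028,-0.005,0],[1,0.011,-0.028,-0.005,0],[1,0.011,-0.028,-0.005,0],[1,0.011,-0.028,-0.005,0]]

```text
t: 4.37
eef_pos: [503.5, 17.5, 152.0]
tcp_rot: [3.139, -0.036, 1.906]
ft_force: [-1.7, 6.6, 1.9]
opening: 0.004
```

Call:
arm_command:
  deltas:
    - [[1,0.014,-0.036,-0.011,0],[1,0.014,-0.036,-0.011,0],[1,0.014,-0.036,-0.011,0],[1,0.014,-0.036,-0.011,0],[1,0.014,-0.036,-0.011,0],[1,0.014,-0.036,-0.011,0]]

```text
t: 4.87
eef_pos: [510.1, -1.1, 146.0]
tcp_rot: [3.141, -0.044, 1.906]
ft_force: [-1.5, 5.6, -0.5]
opening: 0.004
```

Call:
arm_command:
  deltas:
    - [[1,0.014,-0.038,-0.021,0],[1,0.014,-0.038,-0.021,0],[1,0.014,-0.038,-0.021,0],[1,0.014,-0.038,-0.021,0],[1,0.014,-0.038,-0.021,0]]

```text
t: 5.28
eef_pos: [516.8, -19.9, 135.1]
tcp_rot: [3.141, -0.047, 1.906]
ft_force: [-1.1, 4.3, -1.1]
opening: 0.006
```

Call:
arm_command:
  deltas:
    - [[1,0.014,-0.038,-0.032,0],[1,0.014,-0.038,-0.034,0],[1,0.014,-0.038,-0.036,0]]

```text
t: 5.53
eef_pos: [521.6, -33.0, 123.9]
tcp_rot: [3.141, -0.046, 1.906]
ft_force: [0.2, 0.1, 0.0]
opening: 0.0
```

Call:
arm_command:
  deltas:
    - [[1,0,0,0.1,0],[1,0,0,0.2,0],[1,0,0,0.3,0],[1,0,0,0.1,0]]

```text
t: 5.87
eef_pos: [520.8, -35.3, 194.2]
tcp_rot: [-3.136, -0.048, 1.904]
ft_force: [0.0, 0.2, 0.5]
opening: 0.004
```

Run:
```python
from h import *
s=env.state();print(s['eef_pos'],s['ft_force'],s['tcp_rot'])
for n in['scene','side','wrist']: grab(n,n+'3')
crop('scene3',250,60,410,190,5,'f1');crop('side3',140,80,280,200,5,'f2')
```

```text
[520.75396143 -35.26480539 194.22923347] [0.03946852 0.16515483 0.54883695] [-3.13582798 -0.0482364   1.9040011 ]
```

View pics/f1.png

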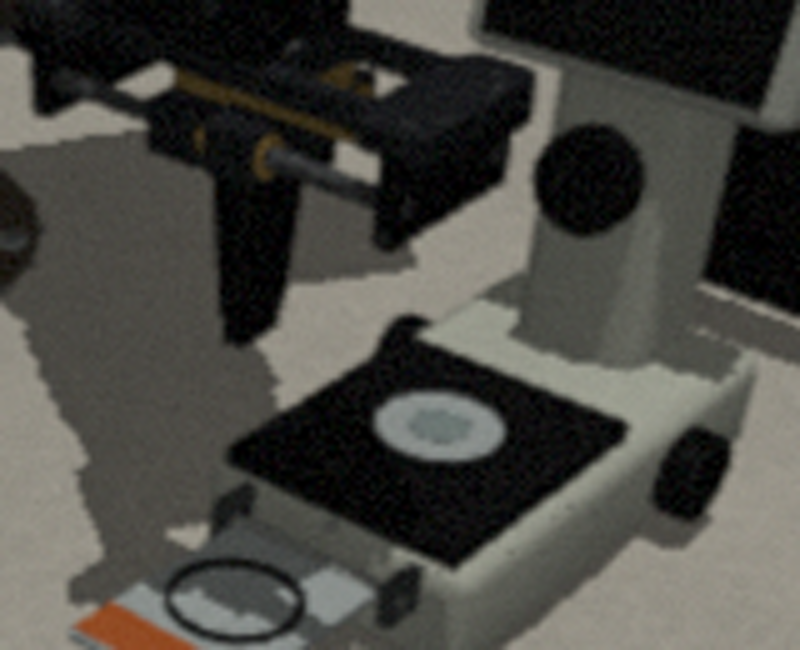

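View pics/f2.png

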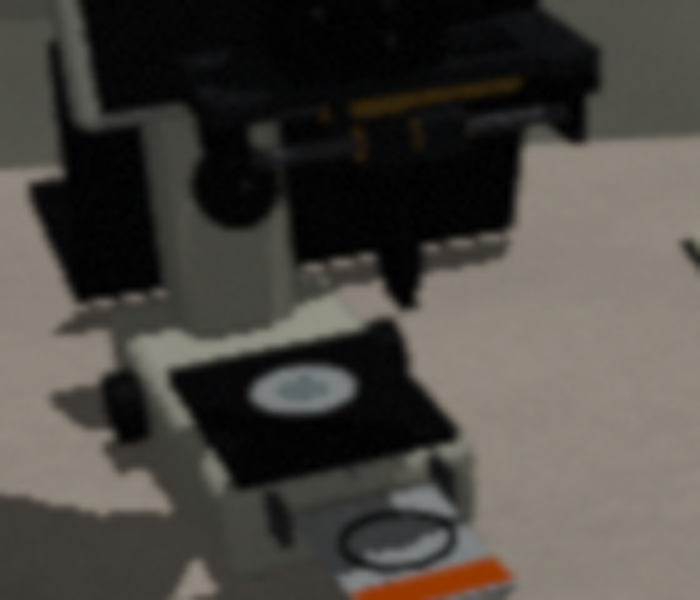

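View pics/wrist3.png

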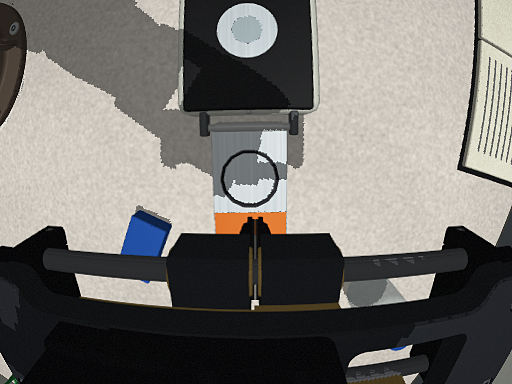

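The stand has snapped down. The ring is at scene (297,180), side (220,188) and wrist (250,178). Next I measure it precisely.

```bash
cat >> h.py <<'E'
def ell(tag,x0,y0,x1,y1,thr):
    im=cv2.cvtColor(np.load(f'pics/{tag}.npz')['frame'],cv2.COLOR_RGB2GRAY)[y0:y1,x0:x1]
    m=(im<thr).astype(np.uint8);cs,_=cv2.findContours(m,cv2.RETR_EXTERNAL,cv2.CHAIN_APPROX_NONE)
    for c in cs:
        if len(c)>40:
            e=cv2.fitEllipse(c);print(tag,(round(e[0][0]+x0,1),round(e[0][1]+y0,1)),np.round(e[1],1),len(c))
E
python3 - <<'E'
from h import *
ell('wrist3',217,145,285,212,60);ell('scene3',278,165,317,192,50);ell('side3',203,178,235,196,50)
W=Cam('wrist3');S=Cam('scene3');D=Cam('side3')
print(tri((S,(297,180)),(D,(220,188))),W.plane((250,178.5),55.5),S.plane((297,180),55.5),D.plane((220,188),55.5))
for c in[(216,212),(287,212),(213,130),(286,130),(216,234),(287,234)]:print(W.plane(c,53))
E
```

```text
wrist3 (249.3, 178.1) [56.2 56.7] 163
scene3 (296.5, 182.1) [20.3 29.3] 55
side3 (222.7, 189.8) [13.7 30.6] 58
(array([512.78243169, -26.86425392,  56.71206384]), [[0.0, -0.0], [0.0, 0.0]]) [511.68553758 -25.5753736   55.5       ] [511.44159643 -25.95046528  55.5       ] [512.71477769 -24.79667105  55.5       ]
[488.36522756 -73.60068061  53.        ]
[562.25544518 -47.87280498  53.        ]
[457.87949671  10.51401439  53.        ]
[530.6550643   35.47987394  53.        ]
[495.93278034 -98.32304012  53.        ]
[571.39759957 -71.95784021  53.        ]
```

Call:
arm_command:
  deltas:
    - [[1,0.04,-0.19,0,0],[1,0.04,-0.19,0,0],[1,0,0,-0.25,0],[1,0,0,-0.3,0],[1,0,0,-0.3,0],[1,0,0,-0.2,0],[1,0,0,0,0],[1,0,0,0,0]]

```text
t: 6.68
eef_pos: [525.3, -74.8, 77.8]
tcp_rot: [-3.13, -0.051, 1.904]
ft_force: [0.4, 0.1, 0.5]
opening: 0.008
```

Call:
arm_command:
  deltas:
    - [[1,0.02,0,-0.05,0],[1,0,0,-0.05,0],[1,0,0,-0.03,0],[1,0,0,-0.02,0],[1,0,0,0,0]]

```text
t: 7.1
eef_pos: [528.8, -75.0, 64.3]
tcp_rot: [-3.133, -0.049, 1.905]
ft_force: [0.9, 0.5, 1.0]
opening: 0.006
```

Run:
```python
from h import *
for n in['scene','side']: grab(n,n+'4')
crop('scene4',250,110,370,210,6,'g1');crop('side4',170,130,280,220,6,'g2')
```

```text
(no output)
```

View pics/g1.png

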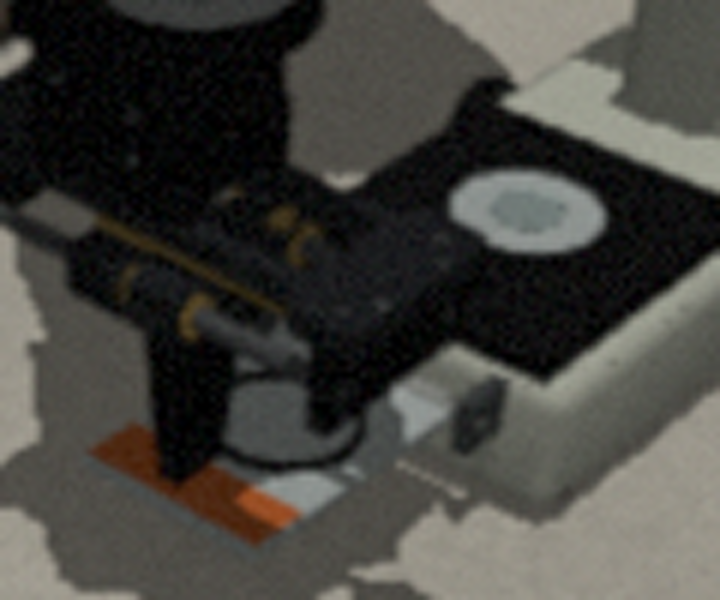

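View pics/g2.png

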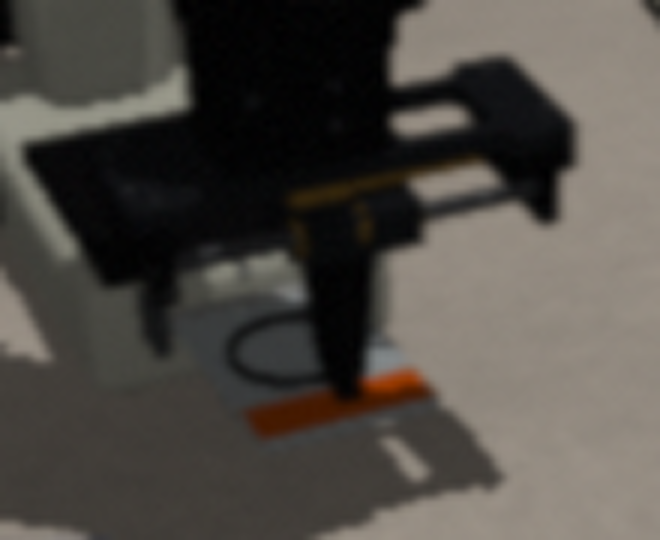

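The finger is centred over the orange strip, with a few mm still to go.

Call:
arm_command:
  deltas:
    - [[1,0,0,-0.02,0],[1,0,0,-0.02,0],[1,0,0,-0.015,0],[1,0,0,0,0]]

```text
t: 7.53
eef_pos: [529.2, -75.0, 59.5]
tcp_rot: [-3.135, -0.047, 1.905]
ft_force: [-0.8, -0.5, 0.0]
opening: 0.003
```

Call:
arm_command:
  deltas:
    - [[1,0,0,-0.015,0],[1,0,0,-0.015,0],[1,0,0,0,0]]

```text
t: 7.78
eef_pos: [529.3, -75.1, 56.2]
tcp_rot: [-3.135, -0.047, 1.905]
ft_force: [-0.8, 0.9, 1.5]
opening: 0.006
```

Call:
arm_command:
  deltas:
    - [[1,0,0,-0.01,0],[1,0,0,0,0]]

```text
t: 7.95
eef_pos: [529.5, -75.1, 55.5]
tcp_rot: [-3.135, -0.047, 1.905]
ft_force: [-0.7, 0.6, 4.6]
opening: 0.004
```

Call:
arm_command:
  deltas:
    - [[1,0,0,-0.01,0]]

```text
t: 8.03
eef_pos: [529.7, -75.1, 54.9]
tcp_rot: [-3.136, -0.047, 1.905]
ft_force: [-2.3, 1.2, 8.4]
opening: 0.007
```

Call:
arm_command:
  deltas:
    - [[1,0,0,-0.006,0]]

```text
t: 8.12
eef_pos: [529.8, -75.0, 54.7]
tcp_rot: [-3.136, -0.047, 1.905]
ft_force: [-2.4, 0.2, 9.9]
opening: 0.004
```

Call:
arm_command:
  deltas:
    - [[1,0,0,-0.004,0],[1,0,0,-0.003,0]]

```text
t: 8.28
eef_pos: [529.9, -75.0, 55.0]
tcp_rot: [-3.137, -0.046, 1.905]
ft_force: [-1.7, 0.6, 8.1]
opening: 0.003
```

Call:
arm_command:
  deltas:
    - [[1,0,0,-0.005,0],[1,0,0,-0.005,0]]

```text
t: 8.45
eef_pos: [529.9, -75.0, 55.0]
tcp_rot: [-3.137, -0.046, 1.905]
ft_force: [-2.1, 0.4, 7.7]
opening: 0.001
```

Call:
arm_command:
  deltas:
    - [[1,0,0,-0.007,0],[1,0,0,-0.006,0],[1,0,0,-0.006,0]]

```text
t: 8.7
eef_pos: [530.0, -75.0, 54.7]
tcp_rot: [-3.138, -0.045, 1.906]
ft_force: [-2.2, 0.5, 9.6]
opening: 0.005
```

Call:
arm_command:
  deltas:
    - [[1,0,0,0.05,0],[1,0,0,0.3,0],[1,0,0,0.35,0],[0,0,0,0.25,-0.142],[0,0.03,-0.37,0,-0.142],[0,0.03,-0.37,0,-0.142],[0,0.03,-0.37,0,0],[0,0.03,-0.37,0,0],[0,0.03,-0.37,0,0],[0,0.03,-0.37,0,0],[0,0.03,-0.3,0,0],[0,0,0,0,0]]

```text
t: 9.7
eef_pos: [549.1, -336.8, 157.0]
tcp_rot: [-3.141, -0.046, 1.56]
ft_force: [0.8, 0.4, 0.9]
opening: 0.579
```

Run:
```python
from h import *
s=env.state();print(s['eef_pos'],s['ft_force'],s['tcp_rot'],s['qvel'])
for n in['scene','side','wrist']: grab(n,n+'5')
```

```text
[ 549.08697526 -336.79756356  156.97870542] [0.84700047 0.40326842 0.91200367] [-3.140703   -0.045653    1.55962227] [ 0.01612224 -0.01362087  0.04427784  0.01360507 -0.00562513  0.02404211]
```

View pics/wrist5.png

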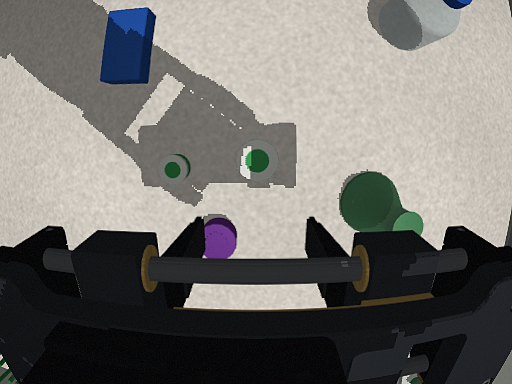

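View pics/scene5.png

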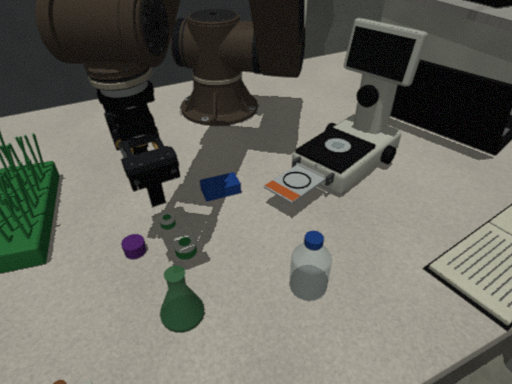

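View pics/side5.png

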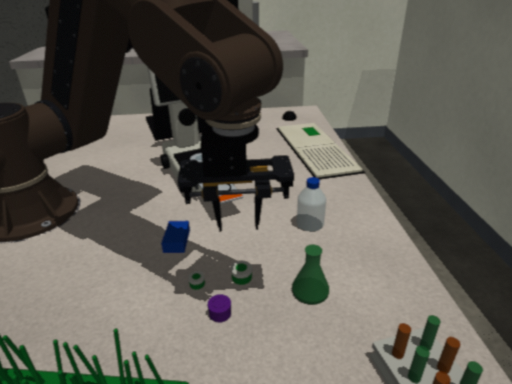

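The views show the dish's lid spot at wrist (258,160) and scene (185,242), and the ring unobstructed at scene (297,180). I'll measure both.

Run:
```python
from h import *
W=Cam('wrist5');S=Cam('scene5');D=Cam('side5')
def spot(C,x0,y0,x1,y1):
    a=C.img[y0:y1,x0:x1].astype(int);m=((a[:,:,1]>1.6*a[:,:,0])&(a[:,:,1]>1.4*a[:,:,2])).astype(np.uint8)
    n,l,st,ce=cv2.connectedComponentsWithStats(m)
    return [(np.round(ce[i]+[x0,y0],1).tolist(),int(st[i,4])) for i in range(1,n) if st[i,4]>8]
w=spot(W,235,140,285,182);s=spot(S,172,232,200,260);d=spot(D,228,260,256,286);print(w,s,d)
print(W.plane(w[0][0],28),S.plane(s[0][0],28),D.plane(d[0][0],28))
# ring in scene5, whole ring dark
ell('scene5',278,167,317,190,70)
print(S.plane((297,180.3),55.5))
crop('scene5',255,150,345,215,8,'i1');crop('wrist5',225,130,300,195,8,'i2')
```

```text
[([256.9, 160.4], 407)] [([184.2, 241.2], 68), ([186.1, 254.4], 106)] [([240.9, 266.9], 63), ([241.5, 280.0], 103)]
[ 551.44628111 -300.32846384   28.        ] [ 550.11217534 -300.84831504   28.        ] [ 551.38858432 -298.67331197   28.        ]
scene5 (296.4, 179.7) [15.7 27.2] 62
[512.37822071 -26.52584701  55.5       ]
```

View pics/i1.png

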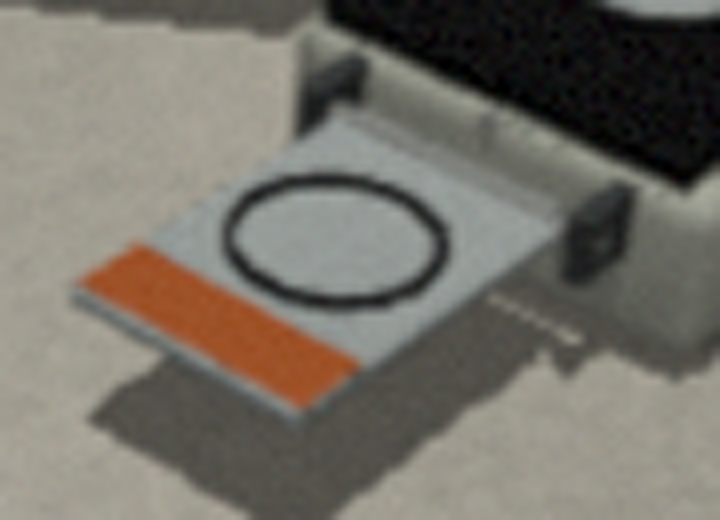

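View pics/i2.png

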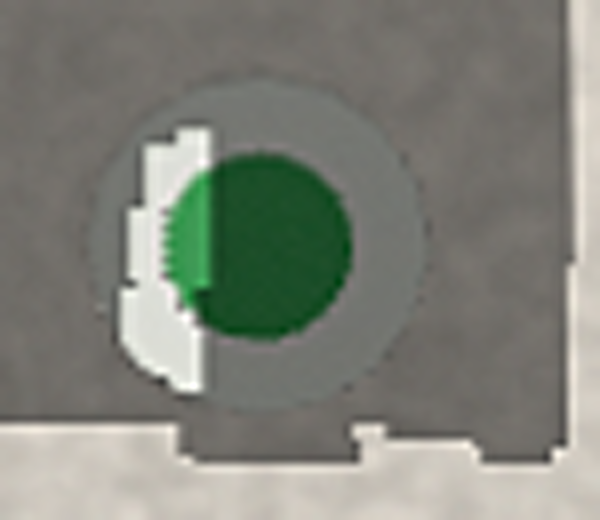

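Call:
arm_command:
  deltas:
    - [[0,0.01,0.18,0,0],[0,0.01,0.18,0,0],[0,0,0,0,0],[0,0,0,-0.25,0],[0,0,0,-0.3,0],[0,0,0,-0.25,0],[0,0,0,-0.15,0],[0,0,0,0,0],[0,0,0,0,0]]

```text
t: 10.6
eef_pos: [552.6, -277.7, 62.9]
tcp_rot: [3.141, -0.047, 1.577]
ft_force: [-0.2, 0.1, 0.8]
opening: 0.999
```

Call:
arm_command:
  deltas:
    - [[0,-0.01,-0.12,0,0],[0,0,-0.08,0,0],[0,0,0,0,0],[0,0,0,0,0]]

```text
t: 10.93
eef_pos: [553.2, -299.1, 67.1]
tcp_rot: [3.137, -0.044, 1.58]
ft_force: [1.1, 0.2, -0.0]
opening: 1.002
```

Call:
arm_command:
  deltas:
    - [[0,-0.02,-0.01,-0.1,0],[0,0,0,-0.15,0],[0,0,0,-0.13,0],[0,0,0,-0.05,0],[0,0,0,0,0],[0,0,0,0,0]]

```text
t: 11.43
eef_pos: [550.9, -301.8, 23.2]
tcp_rot: [3.133, -0.041, 1.578]
ft_force: [0.9, -0.3, -0.4]
opening: 1.003
```

Run:
```python
from h import *
s=env.state();print(s['eef_pos'])
for n in['scene','side','wrist']: grab(n,n+'6')
crop('scene6',120,180,250,280,6,'j1');crop('side6',180,220,290,310,6,'j2')
```

```text
[ 550.8624064  -301.79194093   23.24977103]
```

View pics/j1.png

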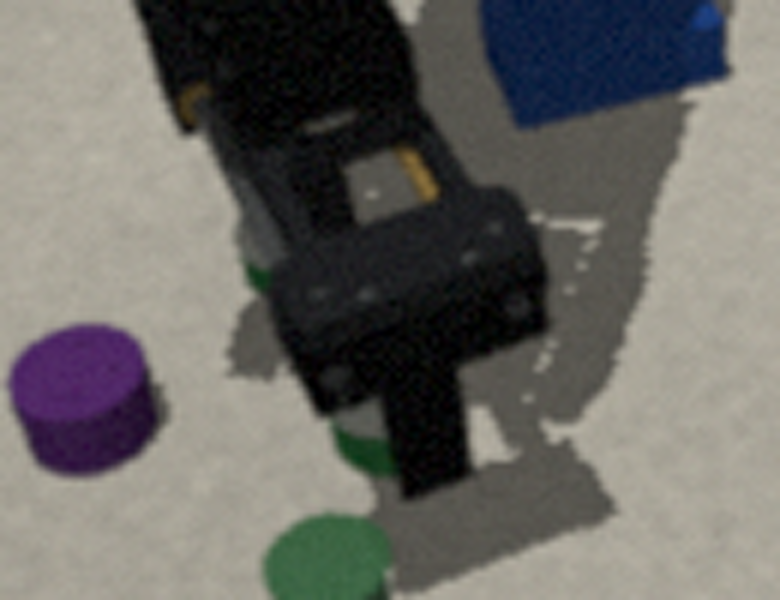

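View pics/wrist6.png

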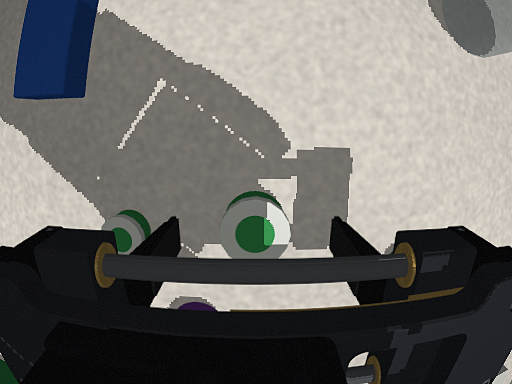

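Run:
```python
from h import *
W=Cam('wrist6');print(W.plane((256,233.5),28))
```

```text
[ 552.36916417 -300.14345538   28.        ]
```

Call:
arm_command:
  deltas:
    - [[0,0,0.02,-0.07,0],[0,0,0,-0.06,0],[0,0,0,0,0],[0,0,0,0,0]]

```text
t: 11.92
eef_pos: [551.8, -299.9, 11.0]
tcp_rot: [3.131, -0.039, 1.578]
ft_force: [0.4, -0.2, 1.1]
opening: 0.997
```

Call:
arm_command:
  deltas:
    - [[0,0,0,-0.03,0],[0.5,0,0,0,0],[0.8,0,0,0,0],[1,0,0,0,0],[1,0,0,0,0],[1,0,0,0,0],[1,0,0,0,0],[1,0,0,0,0],[1,0,0,0,0],[1,0,0,0,0]]

```text
t: 12.75
eef_pos: [552.0, -300.1, 8.1]
tcp_rot: [3.13, -0.039, 1.578]
ft_force: [-0.1, 0.1, -0.9]
opening: 0.45
```

Call:
arm_command:
  deltas:
    - [[1,0,0,0,0],[1,0,0,0.05,0],[1,0,0,0.15,0],[1,0,0,0.3,0],[1,0,0,0.3,0],[1,0,0,0.25,0],[1,0,0,0.1,0],[1,0,0,0,0]]

```text
t: 13.42
eef_pos: [550.4, -299.0, 127.6]
tcp_rot: [3.133, -0.041, 1.578]
ft_force: [0.4, 0.8, -1.3]
opening: 0.451
```

Run:
```python
from h import *
s=env.state();print(s['eef_pos'],s['opening'])
for n in['scene','side','wrist']: grab(n,n+'7')
crop('scene7',100,120,260,250,5,'k1');crop('side7',180,170,300,270,6,'k2')
```

```text
[ 550.42665562 -298.99644457  127.577746  ] 0.4509995917329418
```

View pics/k2.png

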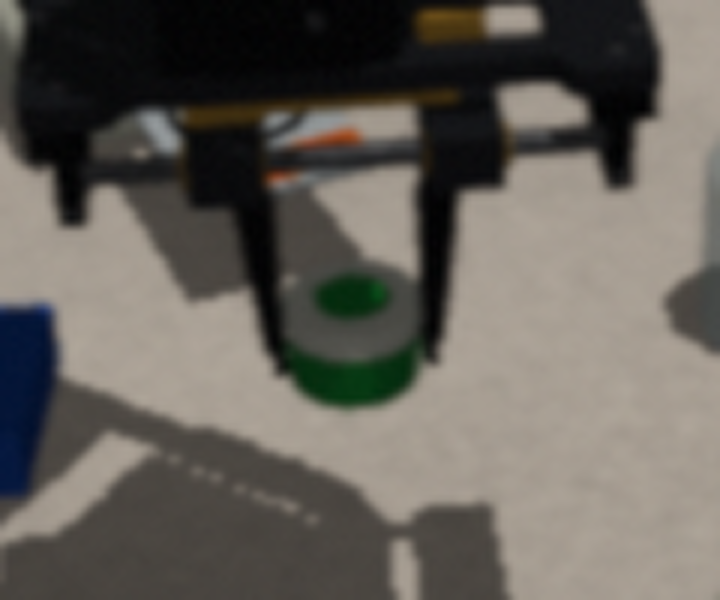

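View pics/wrist7.png

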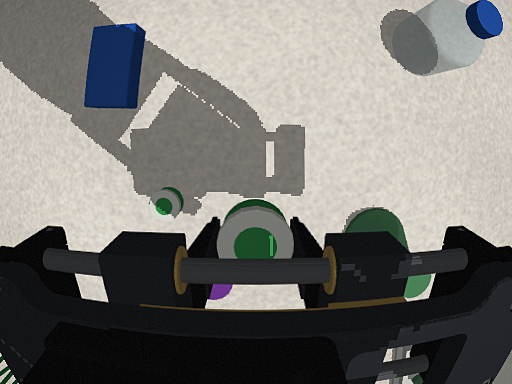

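The dish is held level between the fingers (side crop), with its lid spot at wrist (255,243). I'll compute the dish's offset from the TCP.

Run:
```python
from h import *
z=127.6+20
for tag,b in(('wrist7',(232,224,280,257)),):
    C=Cam(tag);x0,y0,x1,y1=b;a=C.img[y0:y1,x0:x1].astype(int);m=((a[:,:,1]>1.6*a[:,:,0])&(a[:,:,1]>1.3*a[:,:,2]))
    ys,xs=np.nonzero(m);print(xs.min()+x0,xs.max()+x0,ys.min()+y0,ys.max()+y0)
    for p in[((xs.min()+xs.max())/2+x0,ys.min()+y0)]: print(C.plane(p,z))
S=Cam('scene7');D=Cam('side7')
print(D.plane((180+352/6,170+296/6),z))
a=S.img
def spot(C,x0,y0,x1,y1):
    a=C.img[y0:y1,x0:x1].astype(int);m=((a[:,:,1]>1.6*a[:,:,0])&(a[:,:,1]>1.4*a[:,:,2])).astype(np.uint8)
    n,l,st,ce=cv2.connectedComponentsWithStats(m)
    return [(np.round(ce[i]+[x0,y0],1).tolist(),int(st[i,4])) for i in range(1,n) if st[i,4]>8]
print(spot(D,225,210,255,240))
W=Cam('wrist7');print(W.plane((255,243),z), W.plane((255,227.5),z))
```

```text
234 276 228 256
[ 550.25253063 -286.98516197  147.6       ]
[ 551.59312081 -300.12974308  147.6       ]
[([238.3, 219.0], 66), ([238.2, 232.3], 128)]
[ 550.31155483 -295.69516019  147.6       ] [ 550.25060438 -286.70032676  147.6       ]
```

View pics/k1.png

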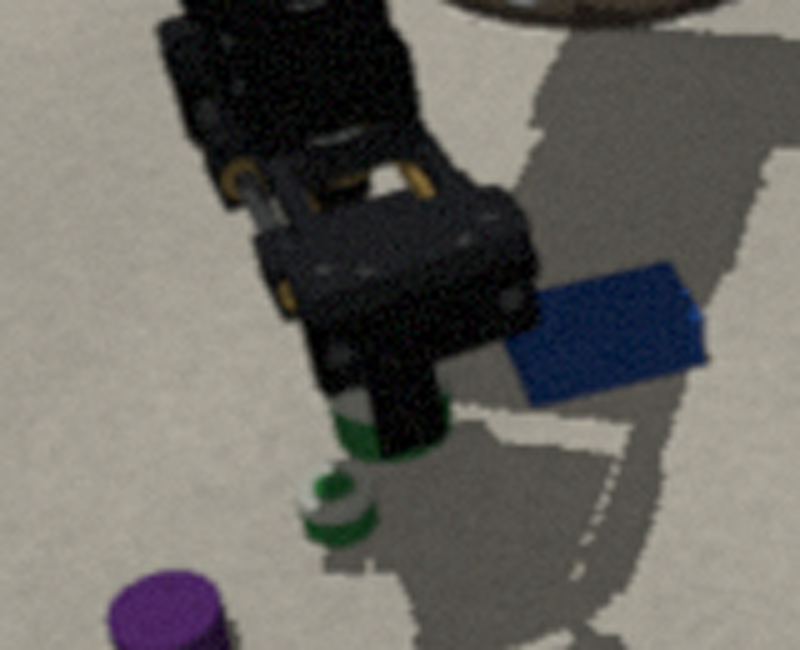

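Call:
arm_command:
  deltas:
    - [[1,-0.03,0.1,0,0],[1,-0.04,0.25,0,0],[1,-0.05,0.36,0,0],[1,-0.05,0.36,0,0],[1,-0.05,0.36,0,0],[1,-0.05,0.36,0,0],[1,-0.05,0.36,0,0],[1,-0.04,0.25,0,0],[1,0,0.1,0,0],[1,0,0,0,0],[1,0,0,0,0]]

```text
t: 14.48
eef_pos: [499.8, -32.8, 108.9]
tcp_rot: [-3.122, -0.053, 1.575]
ft_force: [0.7, 0.5, -0.6]
opening: 0.453
```

Call:
arm_command:
  deltas:
    - [[1,0.06,0.04,0,0],[1,0.05,0.03,0,0],[1,0,0,0,0],[1,0,0,0,0]]

```text
t: 14.82
eef_pos: [512.9, -28.6, 107.7]
tcp_rot: [-3.121, -0.053, 1.571]
ft_force: [-0.3, -0.5, -0.1]
opening: 0.449
```

Run:
```python
from h import *
s=env.state();print(s['eef_pos'],s['tcp_rot'])
for n in['scene','side','wrist']: grab(n,n+'8')
crop('scene8',240,110,350,210,6,'l1');crop('side8',170,130,290,230,6,'l2')
```

```text
[512.9149917  -28.58930019 107.73561524] [-3.12142129 -0.05253502  1.57089488]
```

View pics/l1.png

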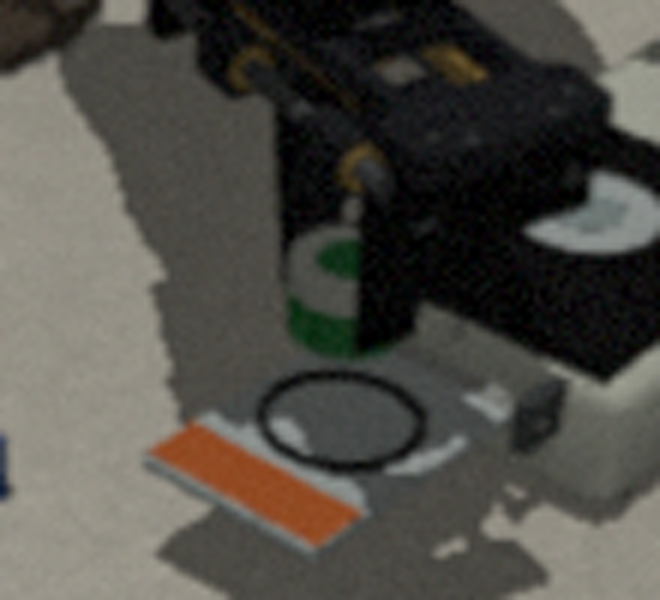

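View pics/l2.png

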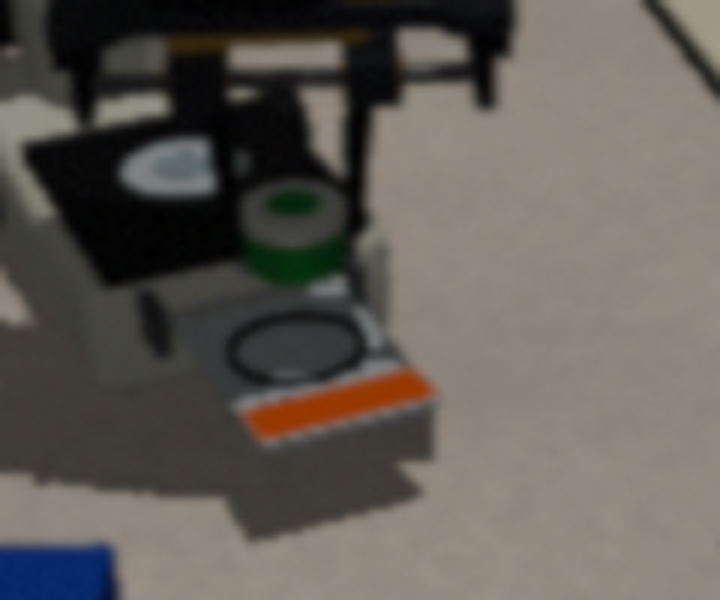

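View pics/wrist8.png

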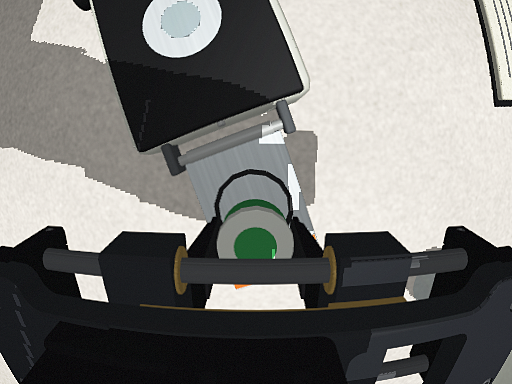

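Run:
```python
from h import *
S=Cam('scene8');D=Cam('side8');W=Cam('wrist8')
print('ring',S.plane((297,180),56),D.plane((219.5,187.8),56),tri((S,(297,180)),(D,(219.5,187.8)))[0])
print('spot',D.plane((218.8,163.8),127.7))
ell('wrist8',205,160,302,215,45)
# ring outer left/right in wrist8 around row ~200 and top
print('ring top',W.plane((255,171),57), 'spot top edge',W.plane((255,228),127.7))
# scene: dish bottom ellipse extreme left/right approx
print('dish bottom',S.plane((240+345/6,110+352/6),99.7))
```

```text
ring [511.99839638 -26.33045036  56.        ] [511.44486278 -24.46348044  56.        ] [511.70450119 -26.03369806  56.35569411]
spot [514.42542506 -27.50930537 127.7       ]
wrist8 (253.3, 207.4) [72.9 73.7] 249
ring top [512.32045757   3.84489371  57.        ] spot top edge [513.73164399 -18.04208286 127.7       ]
dish bottom [527.52487627 -37.96888964  99.7       ]
```

Call:
arm_command:
  deltas:
    - [[1,-0.015,0.02,-0.08,0],[1,0,0,-0.12,0],[1,0,0,-0.1,0],[1,0,0,-0.05,0],[1,0,0,0,0],[1,0,0,0,0]]

```text
t: 15.47
eef_pos: [509.9, -26.8, 70.2]
tcp_rot: [-3.122, -0.052, 1.569]
ft_force: [0.3, 0.0, -0.3]
opening: 0.45
```

Call:
arm_command:
  deltas:
    - [[1,0.012,0.005,0,0],[1,0,0,-0.015,0],[1,0,0,0,0],[1,0,0,0,0]]

```text
t: 15.8
eef_pos: [511.7, -26.3, 69.6]
tcp_rot: [-3.123, -0.052, 1.569]
ft_force: [0.1, 0.0, -1.2]
opening: 0.451
```

Run:
```python
from h import *
s=env.state();print(s['eef_pos'],s['tcp_rot'])
for n in['scene','side']: grab(n,n+'9')
crop('scene9',250,130,350,210,7,'m1');crop('side9',180,140,270,220,7,'m2')
```

```text
[511.66774839 -26.33358601  69.56065518] [-3.12309675 -0.05213479  1.56947521]
```

View pics/m1.png

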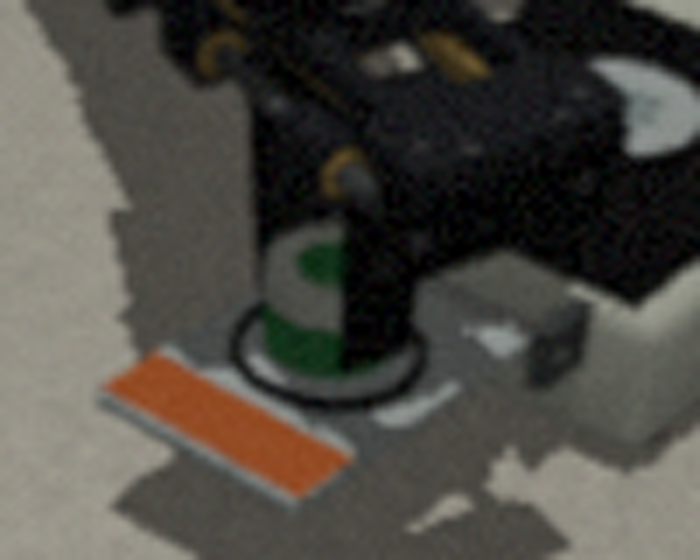

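View pics/m2.png

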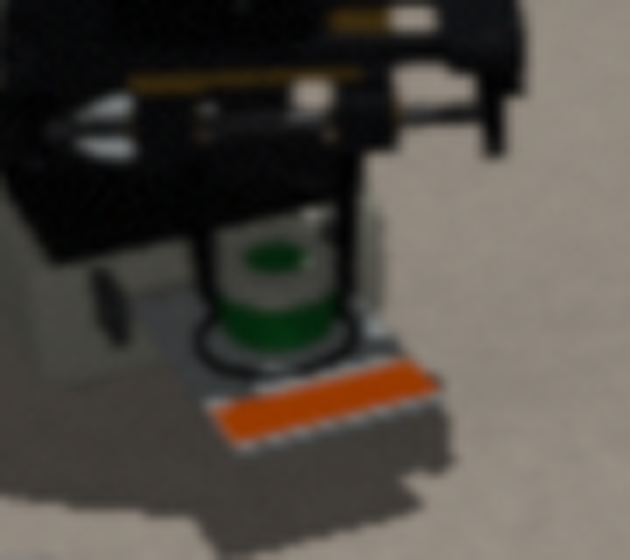

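The dish is centred over the ring in both crops, about 6 mm up. I'll lower it gently.

Call:
arm_command:
  deltas:
    - [[1,0,0,-0.015,0],[1,0,0,-0.015,0],[1,0,0,0,0]]

```text
t: 16.15
eef_pos: [511.7, -26.4, 66.6]
tcp_rot: [-3.124, -0.052, 1.57]
ft_force: [0.2, -0.9, -1.2]
opening: 0.448
```

Call:
arm_command:
  deltas:
    - [[1,0,0,-0.01,0],[1,0,0,-0.01,0],[1,0,0,0,0]]

```text
t: 16.4
eef_pos: [511.7, -26.4, 64.3]
tcp_rot: [-3.124, -0.052, 1.569]
ft_force: [-0.3, 0.5, -0.8]
opening: 0.452
```

Call:
arm_command:
  deltas:
    - [[1,0,0,-0.01,0],[1,0,0,0,0]]

```text
t: 16.57
eef_pos: [511.7, -26.3, 63.2]
tcp_rot: [-3.124, -0.052, 1.569]
ft_force: [-0.9, 0.3, 1.4]
opening: 0.449
```

Call:
arm_command:
  deltas:
    - [[1,0,0,-0.007,0],[1,0,0,0,0]]

```text
t: 16.73
eef_pos: [511.9, -26.3, 62.9]
tcp_rot: [-3.124, -0.052, 1.569]
ft_force: [-0.5, 1.2, 4.2]
opening: 0.447
```

Contact at about 4–5 N. Releasing.

Call:
arm_command:
  deltas:
    - [[0.45,0,0,0.002,0],[0.3,0,0,0,0],[0.1,0,0,0,0],[0,0,0,0,0],[0,0,0,0,0],[0,0,0,0,0],[0,0,0,0,0]]

```text
t: 17.32
eef_pos: [511.8, -26.4, 62.9]
tcp_rot: [-3.124, -0.052, 1.569]
ft_force: [0.5, 1.1, -0.5]
opening: 0.888
```

Run:
```python
from h import *
s=env.state();print(s['eef_pos'],s['opening'],s['ft_force'])
for n in['scene','side','wrist']: grab(n,n+'10')
crop('scene10',250,130,350,210,7,'n1');crop('side10',180,140,270,220,7,'n2')
```

```text
[511.8469797  -26.36829342  62.87700261] 0.8884946543286765 [ 0.45838885  1.07252134 -0.4879054 ]
```

View pics/n1.png

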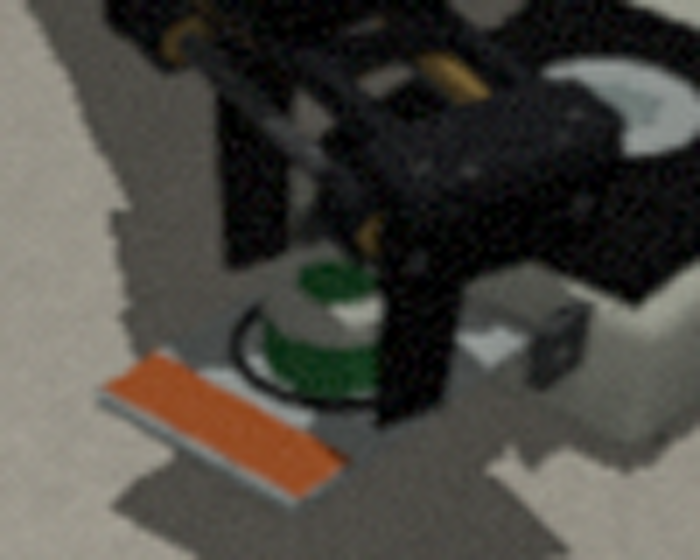

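View pics/n2.png

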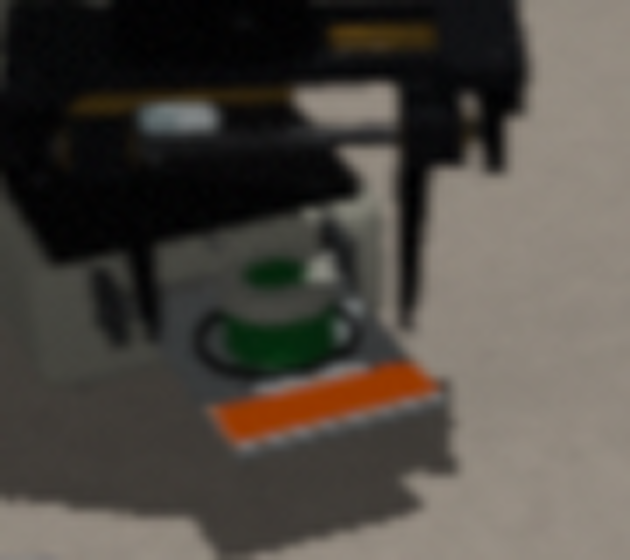

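The dish sits in the ring. I raise the gripper straight up and move clear, away from the microscope.

Call:
arm_command:
  deltas:
    - [[0,0,0,0.05,0],[0,0,0,0.1,0],[0,0,0,0.25,0],[0,0,0,0.35,0],[0,0,0,0.35,0],[0,0,0,0.2,0],[0,0.1,-0.3,0,0],[0,0.1,-0.3,0,0],[0,0.1,-0.3,0,0],[0,0,0,0,0],[0,0,0,0,0]]

```text
t: 18.38
eef_pos: [540.8, -119.1, 209.6]
tcp_rot: [-3.129, -0.049, 1.572]
ft_force: [-0.2, -0.4, -1.0]
opening: 0.997
```

Run:
```python
from h import *
s=env.state();print(s['eef_pos'],s['opening'],s['ft_force'])
for n in['scene','side','wrist']: grab(n,n+'11')
crop('scene11',250,130,350,210,7,'o1');crop('side11',180,140,270,220,7,'o2')
```

```text
[ 540.8391541 -119.0970385  209.6041342] 0.9974958825790197 [-0.2026081  -0.40773811 -1.02043023]
```

View pics/o1.png

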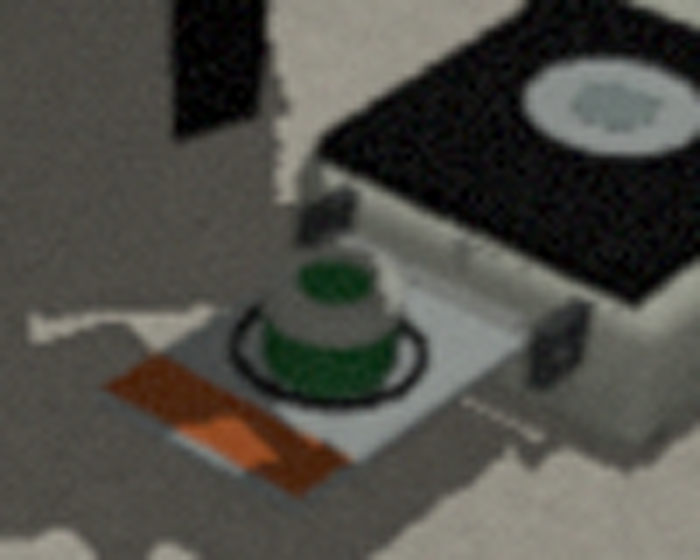

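View pics/scene11.png

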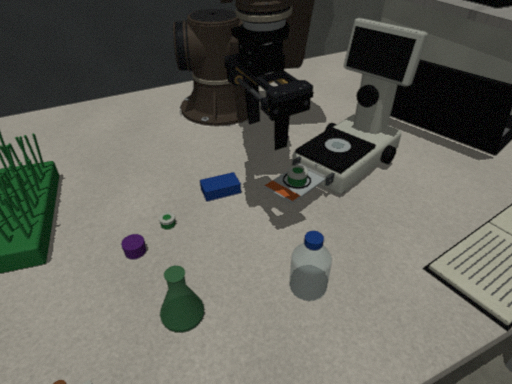

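View pics/wrist11.png

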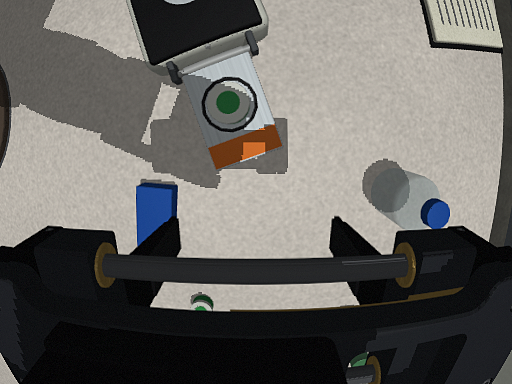

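The dish stands inside the ring (wrist lid spot about (229,102), ring centre about (230,105)). Bottle, flask and box are unmoved in the scene view. One last numeric check before I hand in.

Run:
```python
from h import *
W=Cam('wrist11');ell('wrist11',198,74,262,134,45)
a=W.img[85:120,210:248].astype(int);m=((a[:,:,1]>1.6*a[:,:,0])&(a[:,:,1]>1.3*a[:,:,2])).astype(np.uint8)
n,l,st,ce=cv2.connectedComponentsWithStats(m);i=1+st[1:,4].argmax();p=ce[i]+[210,85]
print('lid',p,W.plane(p,83.5),'ring',W.plane((230,104.5),57))
d=cv2.absdiff(cv2.imread('pics/scene0.png'),cv2.imread('pics/scene11.png')).max(2)
for k,b in dict(bottle=(285,228,335,302),flask=(155,262,210,332),box=(196,170,246,202)).items(): print(k,(d[b[1]:b[3],b[0]:b[2]]>40).sum())
env.job_done()
```

```text
wrist11 (229.0, 104.1) [53.7 54.6] 158
lid [227.57177616 101.90024331] [512.19862695 -26.08034373  83.5       ] ring [512.11616477 -26.44211205  57.        ]
bottle 0
flask 0
box 19
the job is handed in; nothing more can be done
```

The stand is down, the dish is standing released in the black ring, and the job was handed in at about 18 s. It reported no verdict.

- **Stand:** I pushed it outward near its free edge with shut fingers. The highest reading was about 11 N, at the points where I sampled the force. It went over centre, the force dropped to zero, and I withdrew.
- **Press:** I pressed the orange end with about 8–10 N for roughly 0.6 s on the wrist force sensor, then let go.
- **Dish:** I gripped the larger green dish and set it down with a reading of about 4 N. After release and retreat, its lid centre was at (512.2, -26.1) mm and the ring centre at (512.1, -26.4) mm, so they agree to under 1 mm. It looks upright in the pictures.
- **Other objects:** the bottle and flask areas of the scene picture are unchanged. The slide box area shows 19 differing pixels; I did not look into the cause, and the box looks to be in the same place.

**Checks that were off or missing:**
- The tool kept a tilt of about 0.05 rad from the push, but it did not affect the grasp or the placing.
- I judged the stand's final angle only from the pictures and from where the press met it (about 55–56 mm). I did not measure the joint.

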